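Free the slide store's sagging bolt and hold its gate ajar

ROBOT

A 6-joint arm with a two-finger parallel gripper is mounted at the origin on the work surface. World frame = base frame: x ahead of the robot, y to its left, z up, the work surface at z = 0. Lengths are in m, angles in rad, forces in N, time in s.
With the tool pointing down it reaches from about 0.325 to 0.775 m from the base axis. Payload 5.5 kg.
Tool frame: the origin (TCP) lies midway between the tips of the shut fingers; the grasp point (between the pads) lies 19 mm behind it (bot.grip_depth is the distance from the TCP to the grasp point, in m); z points along the fingers, y is the direction in which the jaws open and shut (so a half turn about z gives the same grasp; the last joint's range is limited). The gripper opens to 88 mm and grips with 3 to 60 N. Pads are 20 mm wide; open, the fingers measure 115 mm over their backs; the gripper's body (75 mm by 178 mm) begins 61 mm behind the grasp point.
Start: joints at [-1.396, 0.091, 1.231, -0, 1.82, -0.057], TCP at [0.138, -0.584, 0.188] pointing down, gripper open.
Joint ranges: [-2.87, 2.87], [-0.86, 2.18], [0.17, 2.46], [-1.51, 4.65], [0.06, 2.69], [-2.65, 2.65]. Speed limits (rad/s): [2.57, 2.57, 3.01, 3.14, 3.14, 3.14].

INTERFACE

Orientations are given as a rotation vector (axis times angle).
In Python, from workcell import bot gives the robot as it stands. The module is installed in compiled form; this text tells all that it offers.
- The arm moves only by the tool apply_moves, never from a script. Its argument "targets" is a list of rows, each an object with "grip": the opening in per cent of the stroke, from 0 (shut) to 100 (fully open); "translation": the shift along the tool's x, y, z in m, a list of three; "roll": the turn about the tool's z in rad. In form: [{"grip": grip, "translation": [dx, dy, dz], "roll": roll}, ...]. A call has exactly 10 rows; each row is the pose to reach, as a shift and turn from the pose commanded when the call began, along the tool's axes at that moment; what a row does not reach only later rows make up. A row lasts 1/12 s, in which the tool goes at most 41.7 mm and 7.16 degrees, less where a joint would pass 70% of its speed; a pose out of reach is approached as far as the arm can. A call with a gripper value outside its range is refused whole. The fingers move at their own pace and stop on an object; "squeeze" is the grip in N (left out, the last holds). Time passes only in rows, so rows that repeat a pose let the fingers close, or fill a call up. It gives the time, the measured TCP pose, the force and the opening at its end, in the units of the state.
- bot.sense(): the state, without advancing time (a new reading comes with each control period).
- bot.capture(name): name is "scene" or "side" or "wrist"; returns the picture (480x640x3 uint8, blue, green, red); there is no depth.
- bot.camera_params(name): a dict with "K" (3x3 intrinsics, pixels), "world_from_camera" (4x4, takes a point from camera to world coordinates). Camera axes: x right, y up, looking along -z (the intrinsics and any distortion apply to the point x, -y, -z); pixel columns grow to the right and rows downward; lengths in m; the calibration is good to about 2 mm. A picture is of the moment at which its call begins: read the wrist's pose just before it. camera_params takes no time and is no camera call; for the wrist camera it gives the pose at the moment of the call.
- bot.hand_in(): hands the job in, once; it reports no verdict.
The state is a dict: "clock": time; "joint_positions": joint angles; "qvel": joint speeds; "joint_torque": joint torques, N m; "tool_pos": TCP position; "eef_rot": TCP orientation; "wrist_force": force on the tool from outside, world axes, zero at the start; "torque": the same for the moment, N m; "width": finger opening in m.
Only numpy, scipy, OpenCV 4.12 (cv2) and the standard library are available. Lean on these libraries where they do the work, as an engineer would, in place of code of your own. Each camera call takes 0.05 s, during which the arm holds its last target.

TASK

Open the gate of the low slide store for a colleague: first push the black release plunger beside its latch post down to its stop (it stays down), then take the sagging barrel bolt by its upright post, lift it over the keeper's bent lip and draw it back clear of the keeper. Still holding the bolt's post, pull the spring-closed gate towards you until it stands about 10 cm open at its free edge, and finish while gripping the post and holding the gate still there. Leave the other things on the bench where they stand.

Things in the scene. Friction and masses are not known exactly. Their poses are not given: they have to be found in the camera images.
- store: fixed slide store, a box with clear front and sides 200 deep, 360 wide, 116 mm high with a gate across its front. Origin on the bench in the shut gate's mid plane (x = 0); inside at +x, front faces -x (to the robot), z up. In this frame, mm, gate shut: hinge line x 0, y 160; latch post 30 square, 125 high, at y -140; bolt rod at x 0; plunger axis x -33, y -185.
- plunger_top (a point): centre of the top face of the release plunger's black round head, 32 mm across and 10 thick, standing on a grey block beside the latch post; 150 mm above the bench when up, travel 14 mm straight down. Its bare stem with a coil spring tells it from the caps of jars and bottles.
- plunger (a joint): how far the plunger is pressed, m: 0 up, 0.014 at its stop. Spring and friction resist with about 5 N at first and 6.5 N at the stop; it stays where it is left. While up, its steel catch stands in front of a tab on the gate and bars it from opening; released from 0.0115 on.
- bolt_rod (a point): barrel bolt, about 0.25 kg, on top of the gate: a round brass rod 12 mm thick, 200 long, lying along the gate (its y), with a square nose block 24 x 12 x 30 high at y -99 mm and an upright round finger post 14 mm thick. This point: on the rod's axis below the post, 154 mm above the bench as it hangs, at y -45 mm of the store when fully shut.
- post_top (a point): top end of the bolt's upright finger post, 76 mm above the rod's axis (230 mm above the bench when the bolt hangs). The upper 70 mm are plain and free to grip. Two guides on the gate, 23 x 10 mm, up to 180 mm above the bench, stand 33 mm to the -y and 77 mm to the +y side of the post of the fully shut bolt, and do not slide with it.
- bolt (a joint): how far the bolt is lifted in its worn guides, m: 0 hanging low, 0.014 at the top of its play; it drops by its weight (about 3 N). The nose block's lower edge hangs 7 mm below the top of the keeper's lip, so at least 0.0075 is needed to draw it over.
- bolt_draw (a joint): how far the bolt is drawn back along the gate, m, growing towards the hinge (+y of the store): 0 fully shut, 0.045 fully back; about 2 N of friction. Unlifted, the nose block jams on the lip at about 0.008; it is clear of the keeper from 0.026 on, and only then can the gate swing.
- keeper_lip (a point): middle of the top edge of the keeper's bent-up lip, 26 mm wide, 4 thick, 146 mm above the bench, on top of the latch post; a cheek 165 mm high stands in front of the nose block.
- gate (a joint): opening angle of the gate, rad: 0 shut, growing as the free edge comes towards the robot (-x of the store; seen from above the gate turns clockwise); hinge limit 1.3. Spring hinges always push it shut, with 0.2 N m when shut and 0.45 N m at 0.4 rad.
- gate_hinge (a point): point on the gate's upright hinge line, 125 mm above the bench.
- gate_edge (a point): top of the gate's free edge, 280 mm from the hinge line, 125 mm above the bench; it moves 100 mm at 0.36 rad.
- reagent: brown bottle 56 mm across, 125 high, beside the store; a loose bystander, not to be disturbed; origin at the centre of its underside
- jar: clear jar with a white cap, 48 mm across, 70 high, near the plunger; a loose bystander, not to be disturbed; origin at the centre of its underside
- petri: covered clear dish, 95 mm across, 17 high, in front of the store; a loose bystander, not to be disturbed; origin at the centre of its underside
- slide_box: grey box 85 x 100 x 34 mm left of the gate; a loose bystander, not to be disturbed; origin at the centre of its underside
- beaker: clear open beaker 66 mm across, 85 high; a loose bystander, not to be disturbed; origin at the centre of its underside
- lens_case: black cylinder 38 mm across, 55 high, standing on the store's white rear roof; a loose bystander, not to be disturbed; origin at the centre of its underside
- clamp_ring: aluminium ring 60 mm across, 14 high, in front of the store; a loose bystander, not to be disturbed; origin at the centre of its underside

How it is judged:
On the way, in this order (a step that is already met when the one before it is completed fails the run):
1. the plunger is pressed down to its stop (value of joint plunger above 0.012 m), for 0.1 s.
2. the bolt is held lifted above the keeper's lip (value of joint bolt above 0.007 m and contact force between the fingers and bolt above 0.5 N).
3. the bolt is drawn back clear of the keeper (value of joint bolt_draw above 0.026 m), for 0.1 s.
At the end, for the whole second after the job is handed in: through the last second the fingers hold the bolt's post with more than 1 N and the gate stands still (under 0.05 rad/s) between 0.25 and 0.56 rad open (7 to 15 cm at its free edge), the bolt drawn back more than 20 mm and the plunger still down by 11.5 mm or more (value of joint gate between 0.25 and 0.56 rad and velocity of joint gate between -0.05 and 0.05 rad/s and value of joint bolt_draw above 0.02 m and value of joint plunger above 0.0115 m and contact force between the fingers and bolt above 1 N); the arm keeps its last pose, push and grip.
It fails at once if a bystander is pushed more than 25 mm from its place (distance of any of reagent, jar, petri, slide_box, beaker, lens_case, clamp_ring from where it was at the start of the episode above 0.025 m).
It fails at once if a bystander is tipped over (angle between any of reagent, jar, petri, slide_box, beaker, lens_case, clamp_ring's own z axis and vertical above 0.5 rad).
It also fails if it takes over 48 s, if anything falls off the work surface, if the arm or the gripper's body presses on something with over 40 N, if the wrist force passes 120 N, or if a joint passes its speed limit or range.

## Working session

There is one attempt and no reset: what is moved stays moved. The work goes in short steps, Python scripts to look and compute and a tool call to move; the robot and the scene stay as the last step left them, time stands still between calls to the robot, and variables do not carry over. Pictures are saved under pics/ and viewed, and the job is handed in when it is done.

Besides the shell and the picture viewer there is one more tool, called after "Request:" by a JSON object that holds its "api" and its "payload", one argument or row to a line. apply_moves: Moves the arm, as the interface text tells. Its arguments: {"type":"object","properties":{"targets":{"type":"array"},"squeeze":{"type":"number"}},"required":["targets"]}

```bash
mkdir -p pics; ls; python3 - <<'E'
from workcell import bot
import cv2
s=bot.sense()
for k,v in s.items(): print(k,v)
for n in ("scene","side","wrist"):
    p=bot.camera_params(n); print(n,p)
    cv2.imwrite(f"pics/{n}0.png",bot.capture(n))
E
```

```text
pics
clock 0.0
joint_positions [-1.39571112e+00  9.18643756e-02  1.23185107e+00 -9.00256982e-07
  1.81980332e+00 -5.66866594e-02]
qvel [ 0.00118166 -0.00167035 -0.00025601  0.00257031  0.00011905 -0.00182928]
joint_torque [-2.42546766e-04 -4.46447074e+01 -4.06448615e+01  6.97413809e-02
  2.90922832e-02 -1.20894342e-04]
tool_pos [ 0.1377649  -0.58360329  0.1867233 ]
eef_rot [-3.11861140e+00 -3.63029404e-01  1.80263447e-04]
wrist_force [-0.32534482 -0.0093133   0.22280955]
torque [ 0.05000506 -0.02166844  0.01945304]
width 0.08763103991924909
scene {'K': array([[585.12161894,   0.        , 328.8901144 ],
       [  0.        , 585.12161894, 238.13946838],
       [  0.        ,   0.        ,   1.        ]]), 'world_from_camera': array([[ 0.72033137, -0.60458925,  0.33999199,  1.02963443],
       [ 0.69359139,  0.62264886, -0.36226978, -0.44999002],
       [ 0.00732879,  0.4967698 ,  0.8678514 ,  1.33429164],
       [ 0.        ,  0.        ,  0.        ,  1.        ]])}
side {'K': array([[454.6200454 ,   0.        , 315.97475813],
       [  0.        , 454.6200454 , 237.97845789],
       [  0.        ,   0.        ,   1.        ]]), 'world_from_camera': array([[-0.73143243,  0.43472843, -0.52537395,  0.12379594],
       [-0.6817304 , -0.44829811,  0.57816301,  0.55758661],
       [ 0.01581975,  0.78105057,  0.62426736,  0.65908364],
       [ 0.        ,  0.        ,  0.        ,  1.        ]])}
wrist {'K': array([[422.31955773,   0.        , 309.81966658],
       [  0.        , 422.31955773, 237.5814331 ],
       [  0.        ,   0.        ,   1.        ]]), 'world_from_camera': array([[ 0.22955287,  0.94320026,  0.24016401,  0.20245813],
       [-0.97329343,  0.22304164,  0.05433523, -0.56688948],
       [-0.00231757, -0.24622286,  0.96921047,  0.38346973],
       [ 0.        ,  0.        ,  0.        ,  1.        ]])}
```

View pics/scene0.png

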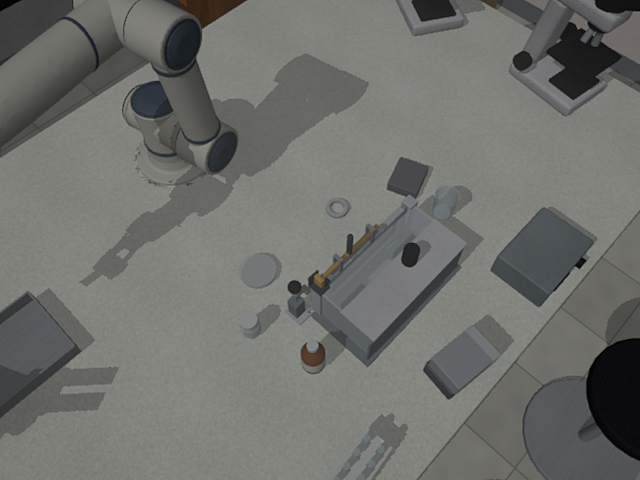

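View pics/side0.png

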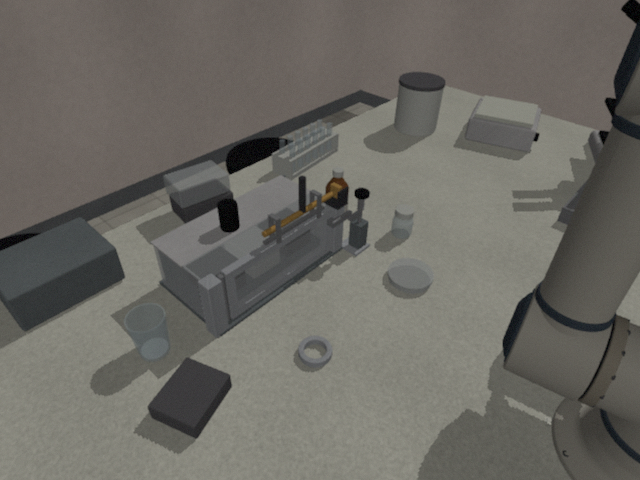

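View pics/wrist0.png

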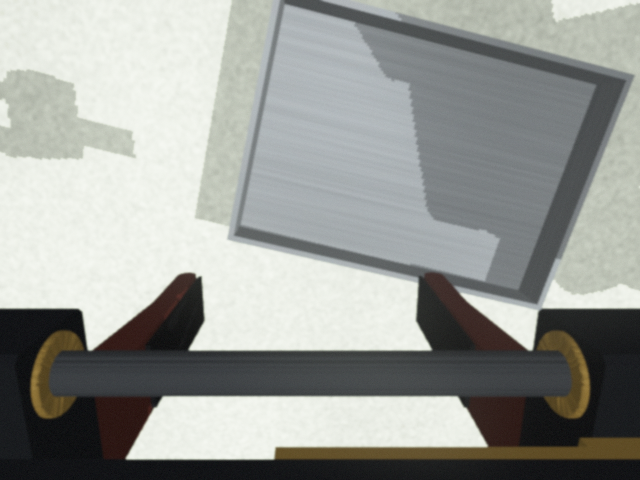

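The scene view shows the store, with the plunger head at about (294,287), the post at about (350,240) and the hinge end near (409,202). The side view has the plunger head at (362,193) and the post at (302,180). I'll enlarge both.

```bash
python3 - <<'E'
import cv2
a=cv2.imread("pics/scene0.png")[180:380,230:480]; cv2.imwrite("pics/s_c.png",cv2.resize(a,(750,600),interpolation=cv2.INTER_CUBIC))
a=cv2.imread("pics/side0.png")[160:340,150:390]; cv2.imwrite("pics/d_c.png",cv2.resize(a,(800,600),interpolation=cv2.INTER_CUBIC))
E
```

```text
(no output)
```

View pics/s_c.png

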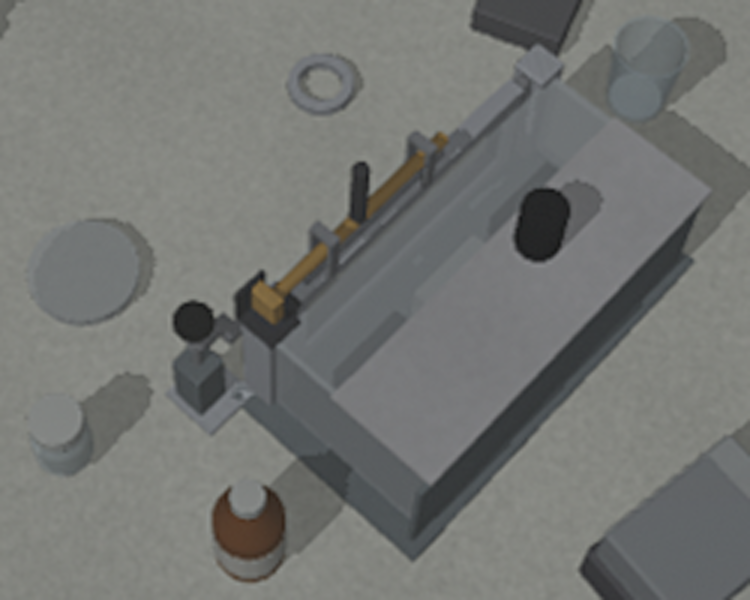

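View pics/d_c.png

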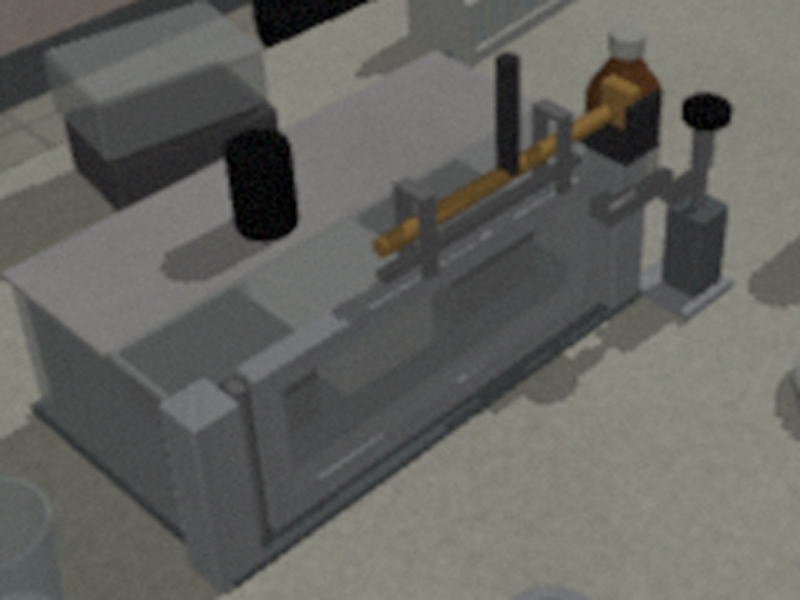

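```bash
cat > h.py <<'E'
import numpy as np, cv2
from workcell import bot
from scipy.optimize import least_squares
from scipy.spatial.transform import Rotation as R
def proj(n,P,cp=None):
    p=cp or bot.camera_params(n); T=np.linalg.inv(p["world_from_camera"]); P=np.atleast_2d(P)
    c=P@T[:3,:3].T+T[:3,3]; c=c*[1,-1,-1]; q=c@p["K"].T; return q[:,:2]/q[:,2:]
def ray(n,uv,cp=None):
    p=cp or bot.camera_params(n); d=np.linalg.inv(p["K"])@[uv[0],uv[1],1]; d=d*[1,-1,-1]
    W=p["world_from_camera"]; return W[:3,3],W[:3,:3]@d
def atz(n,uv,z,cp=None):
    o,d=ray(n,uv,cp); return o+d*(z-o[2])/d[2]
def tri(a,ua,b,ub):
    f=lambda X: np.r_[proj(a,X)[0]-ua,proj(b,X)[0]-ub]
    r=least_squares(f,[0.5,-.1,.15]); return r.x,r.fun
def sc(u,v): return np.array([230+(u+.5)/3-.5,180+(v+.5)/3-.5])
def sd(u,v): return np.array([150+(u+.5)/3.3333-.5,160+(v+.5)/3.3333-.5])
def store2w(s,P):
    P=np.atleast_2d(P).astype(float); c,n=np.cos(s[2]),np.sin(s[2])
    return np.c_[s[0]+c*P[:,0]-n*P[:,1],s[1]+n*P[:,0]+c*P[:,1],P[:,2]]
E
python3 - <<'E'
from h import *
pp={"post":((361,166),(508,59)),"plung":((193,318),(707,106)),"lens":((547,196),(258,138))}
for k,(a,b) in pp.items():
    x,r=tri("scene",sc(*a),"side",sd(*b)); print(k,x.round(4),r.round(2))
obs=[("scene",sc(361,166),(0,-.045,.230)),("side",sd(508,59),(0,-.045,.230)),
("scene",sc(193,318),(-.033,-.185,.15)),("side",sd(707,106),(-.033,-.185,.15)),
("side",sd(236,384),(0,.16,.125)),
("side",sd(508,172),(0,-.045,.154)),("scene",sc(358,222),(0,-.045,.154)),
]
C={n:bot.camera_params(n) for n in("scene","side")}
f=lambda s: np.concatenate([proj(n,store2w(s,P),C[n])[0]-u for n,u,P in obs])
r=least_squares(f,[.5,-.1,-.5]); print(r.x, r.fun.reshape(-1,2).round(2))
s=r.x
for n,P in (("post",(0,-.045,.23)),("plunger",(-.033,-.185,.15)),("hinge",(0,.16,.125)),("lip",(0,-.12,.146))): print(n,store2w(s,P)[0].round(4))
# bystanders from scene
for k,uv,z in (("reagentcap",(248,495),.125),("jar",(56,420),.07),("petri",(85,270),.017),("ring",(322,82),.014),("beaker",(650,45),.085)):
    print(k,atz("scene",sc(*uv),z).round(3))
E
```

```text
post [0.624  0.0486 0.2295] [-0.26  0.   -0.21 -0.01]
plung [ 0.5929 -0.0967  0.1462] [-0.15 -0.02 -0.14  0.  ]
lens [0.7235 0.1488 0.1794] [-0.72  0.12 -0.6  -0.07]
[0.62417249 0.09100512 0.01367491] [[-0.79  0.84]
 [ 0.47 -0.95]
 [ 0.77 -1.17]
 [-1.   -1.25]
 [-0.9   0.28]
 [ 0.57 -0.64]
 [-1.03 -1.25]]
post [0.6248 0.046  0.23  ]
plunger [ 0.5937 -0.0944  0.15  ]
hinge [0.622 0.251 0.125]
lip [ 0.6258 -0.029   0.146 ]
reagentcap [ 0.714 -0.161  0.125]
jar [ 0.551 -0.207  0.07 ]
petri [ 0.449 -0.09   0.017]
ring [0.461 0.186 0.014]
beaker [0.668 0.375 0.085]
```

The triangulated points agree to within about 4 mm: post at (0.624, 0.047), plunger at (0.593, -0.096), store yaw near 0. Next I'll work out the lift and traverse, bringing the jaws' y to world +x.

```bash
cat >> h.py <<'E'
def d2t(target, s=None):
    s=s or bot.sense(); Rm=R.from_rotvec(s["eef_rot"]).as_matrix()
    a=np.arctan2(Rm[1,0],Rm[0,0])
    return (Rm.T@(np.array(target)-s["tool_pos"])).round(4), "xang",round(a,4)
E
python3 - <<'E'
from h import *
for t in ([.138,-.584,.30],[.40,-.32,.30],[.594,-.0955,.30]): print(t,d2t(t))
E
```

```text
[0.138, -0.584, 0.3] (array([ 0.0002,  0.0002, -0.113 ]), 'xang', np.float64(0.2317))
[0.4, -0.32, 0.3] (array([ 0.3158, -0.1966, -0.1127]), 'xang', np.float64(0.2317))
[0.594, -0.0955, 0.3] (array([ 0.5562, -0.3705, -0.1124]), 'xang', np.float64(0.2317))
```

Request:
{"api": "apply_moves", "payload": {
  "targets": [
    {"grip": 100, "translation": [0, 0, -0.04], "roll": -0.12},
    {"grip": 100, "translation": [0.01, -0.006, -0.08], "roll": -0.24},
    {"grip": 100, "translation": [0.035, -0.023, -0.11], "roll": -0.36},
    {"grip": 60, "translation": [0.065, -0.043, -0.112], "roll": -0.48},
    {"grip": 30, "translation": [0.098, -0.065, -0.112], "roll": -0.6},
    {"grip": 0, "translation": [0.131, -0.087, -0.112], "roll": -0.72},
    {"grip": 0, "translation": [0.164, -0.109, -0.112], "roll": -0.84},
    {"grip": 0, "translation": [0.197, -0.131, -0.112], "roll": -0.96},
    {"grip": 0, "translation": [0.23, -0.153, -0.112], "roll": -1.08},
    {"grip": 0, "translation": [0.263, -0.175, -0.112], "roll": -1.2}
  ]
}}

```text
clock: 0.98
tool_pos: [0.3545, -0.3515, 0.2997]
eef_rot: [-2.364, -2.068, -0.0]
wrist_force: [-0.2, -0.8, -0.5]
width: 0.0443
```

```bash
python3 - <<'E'
from h import *
print(d2t([.594,-.0955,.30]))
E
```

```text
(array([ 0.2856,  0.2034, -0.0003]), 'xang', np.float64(1.4375))
```

Request:
{"api": "apply_moves", "payload": {
  "targets": [
    {"grip": 0, "translation": [0.031, 0.022, 0], "roll": -0.07},
    {"grip": 0, "translation": [0.063, 0.045, 0], "roll": -0.139},
    {"grip": 0, "translation": [0.095, 0.068, 0], "roll": -0.139},
    {"grip": 0, "translation": [0.127, 0.09, 0], "roll": -0.139},
    {"grip": 0, "translation": [0.159, 0.113, 0], "roll": -0.139},
    {"grip": 0, "translation": [0.191, 0.136, 0], "roll": -0.139},
    {"grip": 0, "translation": [0.223, 0.159, 0], "roll": -0.139},
    {"grip": 0, "translation": [0.255, 0.182, 0], "roll": -0.139},
    {"grip": 0, "translation": [0.2856, 0.2034, 0], "roll": -0.139},
    {"grip": 0, "translation": [0.2856, 0.2034, 0], "roll": -0.139}
  ]
}}

```text
clock: 1.82
tool_pos: [0.5976, -0.0933, 0.2968]
eef_rot: [-2.211, -2.225, 0.0]
wrist_force: [-0.1, 0.3, -0.2]
width: 0.0008
```

```bash
python3 - <<'E'
from h import *
import pickle
s=bot.sense(); print(s["tool_pos"],d2t([.594,-.0955,.15]),s["joint_positions"],s["width"])
p=bot.camera_params("wrist"); im=bot.capture("wrist"); cv2.imwrite("pics/w1.png",im); pickle.dump(p,open("w1.pkl","wb"))
E
```

```text
[ 0.5975568  -0.09334609  0.29681786] (array([-0.0026, -0.0031,  0.1468]), 'xang', np.float64(1.5771)) [-0.21256603  0.16241765  0.9576681   0.00237777  2.02511807 -0.21784445] 0.0008222782132649122
```

View pics/w1.png

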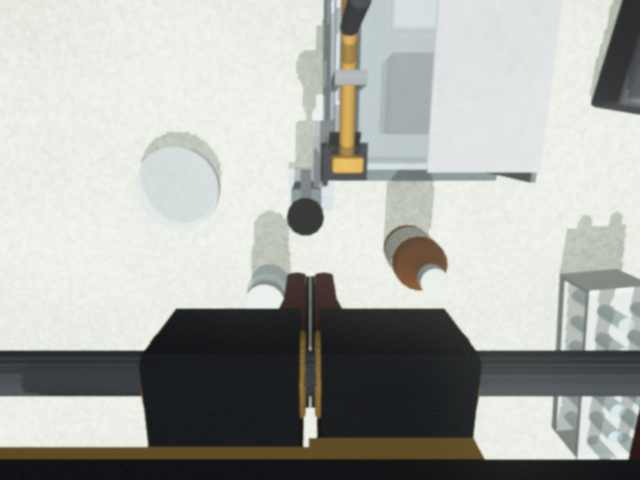

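The wrist view shows the plunger head centred at about (305,216), left of the latch post; the post top is at about (356,3). I'll measure the head from here.

```bash
python3 - <<'E'
from h import *
import pickle
p=pickle.load(open("w1.pkl","rb"))
print(atz("wrist",(305.5,216),.15,p), atz("wrist",(358,3),.23,p))
im=cv2.imread("pics/w1.png")[130:270,240:400]; cv2.imwrite("pics/w1c.png",cv2.resize(im,(640,560),interpolation=cv2.INTER_CUBIC))
s=bot.sense();print(s["clock"],s["tool_pos"],proj("wrist",s["tool_pos"]))
E
```

```text
[ 0.59300731 -0.0929696   0.15      ] [0.62317706 0.04545307 0.23      ]
1.8667 [ 0.59604164 -0.09577968  0.29751248] [[310.97156506 274.73416577]]
```

View pics/w1c.png

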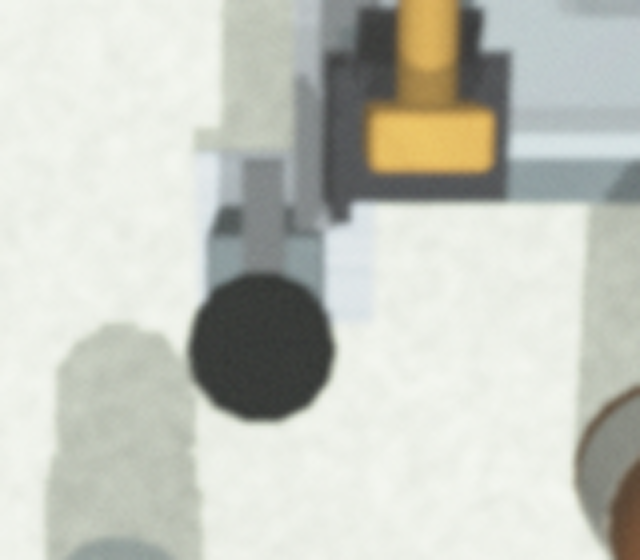

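Request:
{"api": "apply_moves", "payload": {
  "targets": [
    {"grip": 0, "translation": [0.001, -0.002, 0.02], "roll": 0},
    {"grip": 0, "translation": [0.001, -0.002, 0.045], "roll": 0},
    {"grip": 0, "translation": [0.001, -0.002, 0.07], "roll": 0},
    {"grip": 0, "translation": [0.001, -0.002, 0.095], "roll": 0},
    {"grip": 0, "translation": [0.001, -0.002, 0.115], "roll": 0},
    {"grip": 0, "translation": [0.001, -0.002, 0.13], "roll": 0},
    {"grip": 0, "translation": [0.001, -0.002, 0.137], "roll": 0},
    {"grip": 0, "translation": [0.001, -0.002, 0.137], "roll": 0},
    {"grip": 0, "translation": [0.001, -0.002, 0.137], "roll": 0},
    {"grip": 0, "translation": [0.001, -0.002, 0.137], "roll": 0}
  ]
}}

```text
clock: 2.7
tool_pos: [0.593, -0.0981, 0.1647]
eef_rot: [2.22, 2.219, 0.002]
wrist_force: [0.6, -0.2, 0.1]
width: 0.0007
```

```bash
python3 - <<'E'
from h import *
s=bot.sense(); print(s["tool_pos"],s["wrist_force"],d2t([.593,-.094,.134]))
cv2.imwrite("pics/w2.png",bot.capture("wrist"))
E
```

```text
[ 0.59301817 -0.09811267  0.16470407] [ 0.58413636 -0.18073237  0.12040533] (array([ 0.0041, -0.0001,  0.0307]), 'xang', np.float64(1.5703))
```

View pics/w2.png

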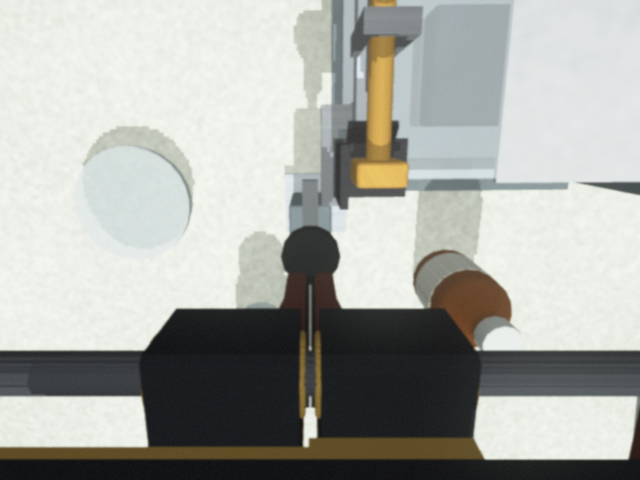

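The shut fingertips are over the near part of the head (centre about (311,254)). I'll shift 4 mm in +y and press.

Request:
{"api": "apply_moves", "payload": {
  "targets": [
    {"grip": 0, "translation": [0.004, 0, 0.005], "roll": 0},
    {"grip": 0, "translation": [0.004, 0, 0.01], "roll": 0},
    {"grip": 0, "translation": [0.004, 0, 0.014], "roll": 0},
    {"grip": 0, "translation": [0.004, 0, 0.018], "roll": 0},
    {"grip": 0, "translation": [0.004, 0, 0.022], "roll": 0},
    {"grip": 0, "translation": [0.004, 0, 0.026], "roll": 0},
    {"grip": 0, "translation": [0.004, 0, 0.029], "roll": 0},
    {"grip": 0, "translation": [0.004, 0, 0.031], "roll": 0},
    {"grip": 0, "translation": [0.004, 0, 0.031], "roll": 0},
    {"grip": 0, "translation": [0.004, 0, 0.031], "roll": 0}
  ]
}}

```text
clock: 3.58
tool_pos: [0.5926, -0.0936, 0.1318]
eef_rot: [-2.221, -2.221, 0.0]
wrist_force: [-0.3, -0.0, -0.2]
width: 0.0003
```

The force is near zero below the expected contact height, so I'll look.

```bash
python3 - <<'E'
from h import *
s=bot.sense(); print(s["tool_pos"],s["wrist_force"],s["torque"])
cv2.imwrite("pics/w3.png",bot.capture("wrist")[100:400,150:500])
a=bot.capture("side")[140:280,280:420]; cv2.imwrite("pics/d3.png",cv2.resize(a,(600,600),interpolation=cv2.INTER_CUBIC))
E
```

```text
[ 0.59258377 -0.09359431  0.13178871] [-0.32257662 -0.02939442 -0.20680654] [-0.03227594 -0.06987212 -0.06118266]
```

View pics/w3.png

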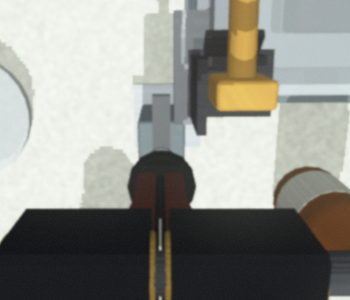

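View pics/d3.png

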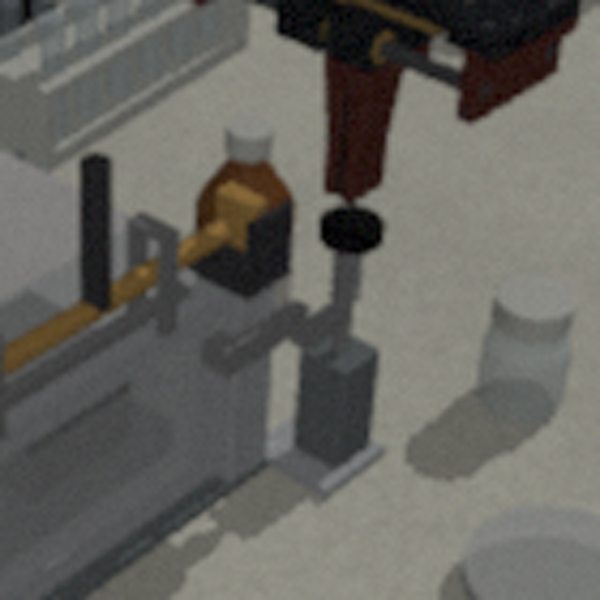

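```bash
python3 - <<'E'
from h import *
s=bot.sense(); t=s["tool_pos"]; print(s["clock"],t,s["joint_positions"],s["qvel"].round(3))
print("side proj TCP",(proj("side",t)-[280,140])*600/140, "scene",proj("scene",t))
print("head", (proj("side",[.593,-.0945,.15])-[280,140])*600/140,(proj("side",[.593,-.0945,.136])-[280,140])*600/140)
a=bot.capture("scene")[240:340,240:365]; cv2.imwrite("pics/s3.png",cv2.resize(a,(750,600),interpolation=cv2.INTER_CUBIC))
a=bot.capture("side")[160:220,330:390]; cv2.imwrite("pics/d4.png",cv2.resize(a,(600,600),interpolation=cv2.INTER_CUBIC))
E
```

```text
3.6833 [ 0.59273931 -0.09363118  0.13212957] [-2.13385383e-01  8.66030083e-02  1.33380399e+00  4.38210183e-05
  1.72071170e+00 -2.13275140e-01] [ 0.002 -0.    -0.003  0.001  0.001  0.   ]
side proj TCP [[343.7626364  247.50336046]] scene [[295.0691676  287.38296896]]
head [[347.29716239 215.64653335]] [[345.0664344  239.95022746]]
```

View pics/s3.png

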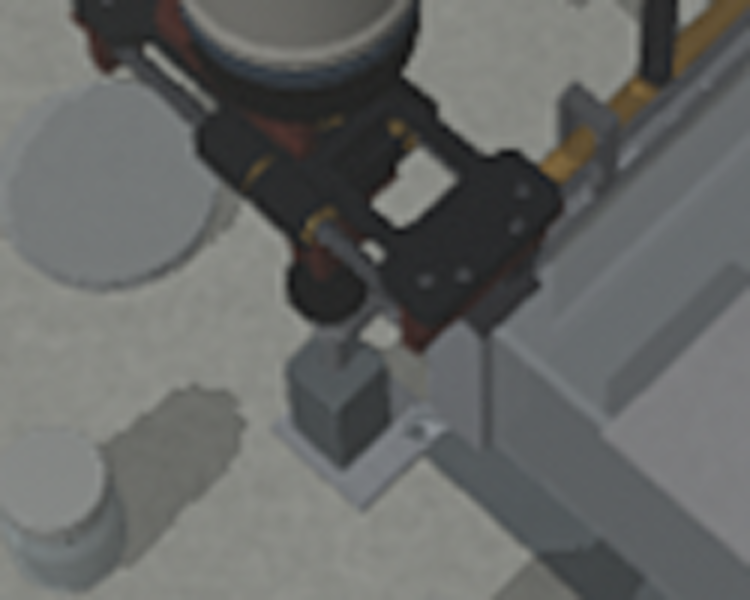

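View pics/d4.png

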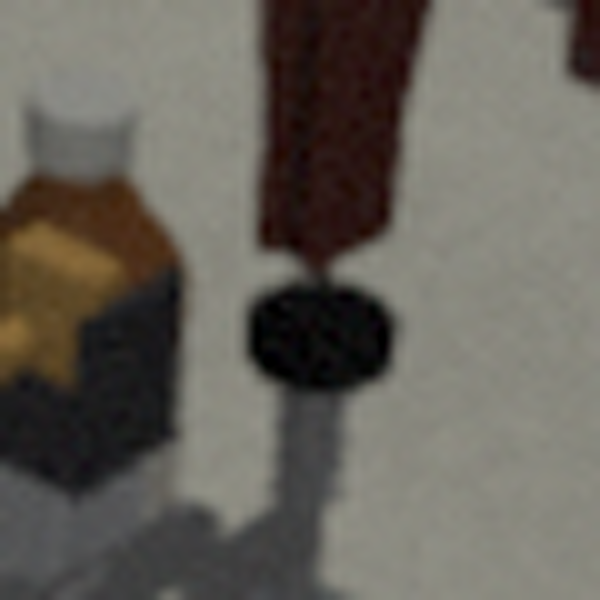

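The side view shows the fingertip still about 9 mm above the head and the plunger still up, although the TCP reads z = 0.132. The wrist force agrees that there is no contact. So the reported height differs from the real one by roughly 25 mm, and I'll feel for contact in small steps.

Request:
{"api": "apply_moves", "payload": {
  "targets": [
    {"grip": 0, "translation": [0, 0, 0.001], "roll": 0},
    {"grip": 0, "translation": [0, 0, 0.002], "roll": 0},
    {"grip": 0, "translation": [0, 0, 0.003], "roll": 0},
    {"grip": 0, "translation": [0, 0, 0.004], "roll": 0},
    {"grip": 0, "translation": [0, 0, 0.005], "roll": 0},
    {"grip": 0, "translation": [0, 0, 0.006], "roll": 0},
    {"grip": 0, "translation": [0, 0, 0.007], "roll": 0},
    {"grip": 0, "translation": [0, 0, 0.008], "roll": 0},
    {"grip": 0, "translation": [0, 0, 0.008], "roll": 0},
    {"grip": 0, "translation": [0, 0, 0.008], "roll": 0}
  ]
}}

```text
clock: 4.62
tool_pos: [0.5926, -0.0935, 0.1237]
eef_rot: [-2.221, -2.221, 0.0]
wrist_force: [-0.1, -0.7, -0.4]
width: 0.0003
```

```bash
python3 - <<'E'
from h import *
s=bot.sense(); t=s["tool_pos"]; print(s["clock"],t,s["wrist_force"])
a=bot.capture("side")[160:220,330:390]; cv2.imwrite("pics/d5.png",cv2.resize(a,(600,600),interpolation=cv2.INTER_CUBIC))
E
```

```text
4.6167 [ 0.59257319 -0.09352786  0.12374726] [-0.09980773 -0.66713803 -0.38501671]
```

View pics/d5.png

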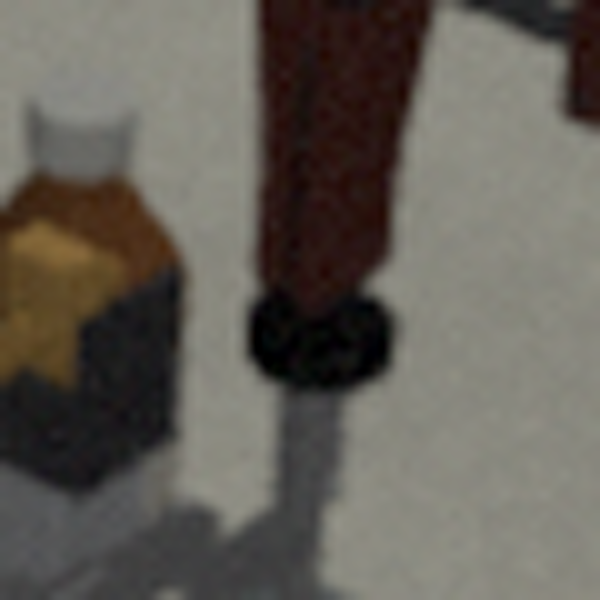

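The tip is now just at the head's top face, so the true z is about 0.150 at a reading of 0.124. I'll press on.

Request:
{"api": "apply_moves", "payload": {
  "targets": [
    {"grip": 0, "translation": [0, 0, 0.001], "roll": 0},
    {"grip": 0, "translation": [0, 0, 0.002], "roll": 0},
    {"grip": 0, "translation": [0, 0, 0.003], "roll": 0},
    {"grip": 0, "translation": [0, 0, 0.004], "roll": 0},
    {"grip": 0, "translation": [0, 0, 0.005], "roll": 0},
    {"grip": 0, "translation": [0, 0, 0.006], "roll": 0},
    {"grip": 0, "translation": [0, 0, 0.007], "roll": 0},
    {"grip": 0, "translation": [0, 0, 0.008], "roll": 0},
    {"grip": 0, "translation": [0, 0, 0.008], "roll": 0},
    {"grip": 0, "translation": [0, 0, 0.008], "roll": 0}
  ]
}}

```text
clock: 5.5
tool_pos: [0.5926, -0.0935, 0.1157]
eef_rot: [-2.221, -2.221, 0.0]
wrist_force: [0.2, -0.0, 0.3]
width: 0.0007
```

```bash
python3 - <<'E'
from h import *
s=bot.sense(); t=s["tool_pos"]; print(s["clock"],t,s["wrist_force"],s["torque"])
a=bot.capture("side")[160:220,330:390]; cv2.imwrite("pics/d6.png",cv2.resize(a,(600,600),interpolation=cv2.INTER_CUBIC))
a=bot.capture("wrist")[200:330,230:390]; cv2.imwrite("pics/w6.png",cv2.resize(a,(640,520),interpolation=cv2.INTER_CUBIC))
E
```

```text
5.5 [ 0.59258354 -0.09354124  0.1157228 ] [ 0.15424945 -0.03643387  0.25000608] [-0.03940842 -0.091764    0.02809977]
```

View pics/d6.png

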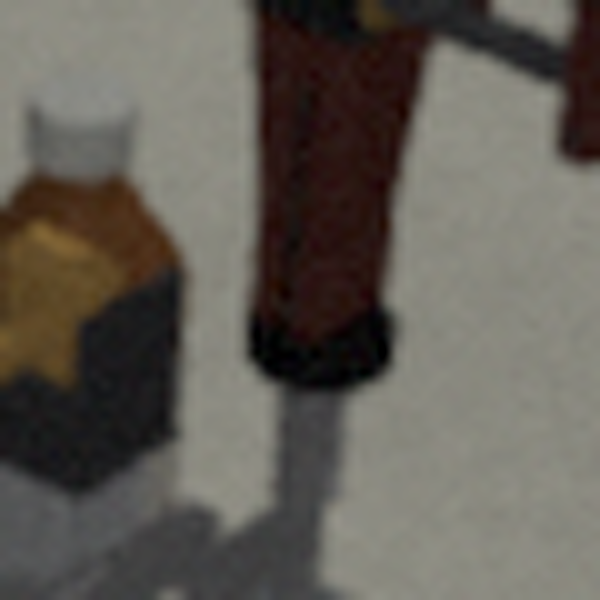

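View pics/w6.png

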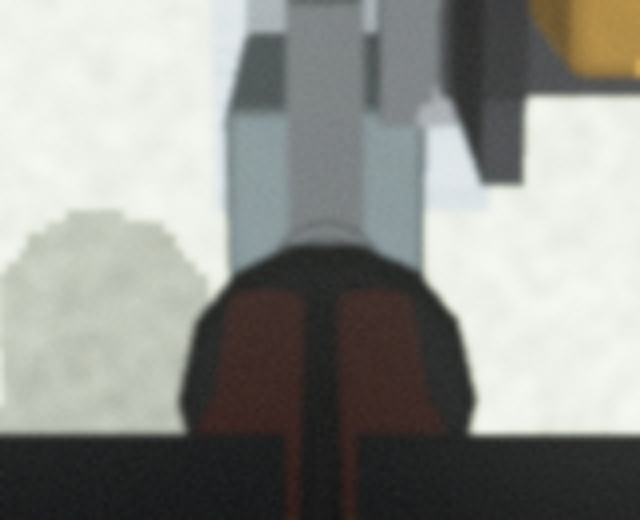

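The head still hasn't moved and there's no contact force. Continuing down.

Request:
{"api": "apply_moves", "payload": {
  "targets": [
    {"grip": 0, "translation": [0, 0, 0.001], "roll": 0},
    {"grip": 0, "translation": [0, 0, 0.002], "roll": 0},
    {"grip": 0, "translation": [0, 0, 0.003], "roll": 0},
    {"grip": 0, "translation": [0, 0, 0.004], "roll": 0},
    {"grip": 0, "translation": [0, 0, 0.005], "roll": 0},
    {"grip": 0, "translation": [0, 0, 0.006], "roll": 0},
    {"grip": 0, "translation": [0, 0, 0.006], "roll": 0},
    {"grip": 0, "translation": [0, 0, 0.006], "roll": 0},
    {"grip": 0, "translation": [0, 0, 0.006], "roll": 0},
    {"grip": 0, "translation": [0, 0, 0.006], "roll": 0}
  ]
}}

```text
clock: 6.43
tool_pos: [0.5927, -0.0936, 0.11]
eef_rot: [2.221, 2.221, 0.0]
wrist_force: [-1.7, -0.2, 5.6]
width: 0.0005
```

Contact at 5.6 N. Continuing to the stop.

Request:
{"api": "apply_moves", "payload": {
  "targets": [
    {"grip": 0, "translation": [0, 0, 0.001], "roll": 0},
    {"grip": 0, "translation": [0, 0, 0.002], "roll": 0},
    {"grip": 0, "translation": [0, 0, 0.003], "roll": 0},
    {"grip": 0, "translation": [0, 0, 0.004], "roll": 0},
    {"grip": 0, "translation": [0, 0, 0.005], "roll": 0},
    {"grip": 0, "translation": [0, 0, 0.006], "roll": 0},
    {"grip": 0, "translation": [0, 0, 0.007], "roll": 0},
    {"grip": 0, "translation": [0, 0, 0.008], "roll": 0},
    {"grip": 0, "translation": [0, 0, 0.008], "roll": 0},
    {"grip": 0, "translation": [0, 0, 0.008], "roll": 0}
  ]
}}

```text
clock: 7.27
tool_pos: [0.5927, -0.0936, 0.1019]
eef_rot: [2.221, 2.221, 0.0]
wrist_force: [-1.3, 0.8, 5.0]
width: 0.0003
```

Request:
{"api": "apply_moves", "payload": {
  "targets": [
    {"grip": 0, "translation": [0, 0, 0.001], "roll": 0},
    {"grip": 0, "translation": [0, 0, 0.002], "roll": 0},
    {"grip": 0, "translation": [0, 0, 0.003], "roll": 0},
    {"grip": 0, "translation": [0, 0, 0.003], "roll": 0},
    {"grip": 0, "translation": [0, 0, 0.004], "roll": 0},
    {"grip": 0, "translation": [0, 0, 0.004], "roll": 0},
    {"grip": 0, "translation": [0, 0, 0.005], "roll": 0},
    {"grip": 0, "translation": [0, 0, 0.005], "roll": 0},
    {"grip": 0, "translation": [0, 0, 0.005], "roll": 0},
    {"grip": 0, "translation": [0, 0, 0.005], "roll": 0}
  ]
}}

```text
clock: 8.1
tool_pos: [0.593, -0.0937, 0.1011]
eef_rot: [2.219, 2.219, 0.003]
wrist_force: [-7.4, 1.4, 19.5]
width: 0.0004
```

```bash
python3 - <<'E'
from h import *
s=bot.sense(); t=s["tool_pos"]; print(s["clock"],t,s["wrist_force"],s["torque"])
a=bot.capture("side")[160:220,330:390]; cv2.imwrite("pics/d7.png",cv2.resize(a,(600,600),interpolation=cv2.INTER_CUBIC))
E
```

```text
8.1 [ 0.59304173 -0.09365316  0.10106051] [-7.35396745  1.44731837 19.53615879] [ 0.22998789  1.33298423 -0.04853879]
```

View pics/d7.png

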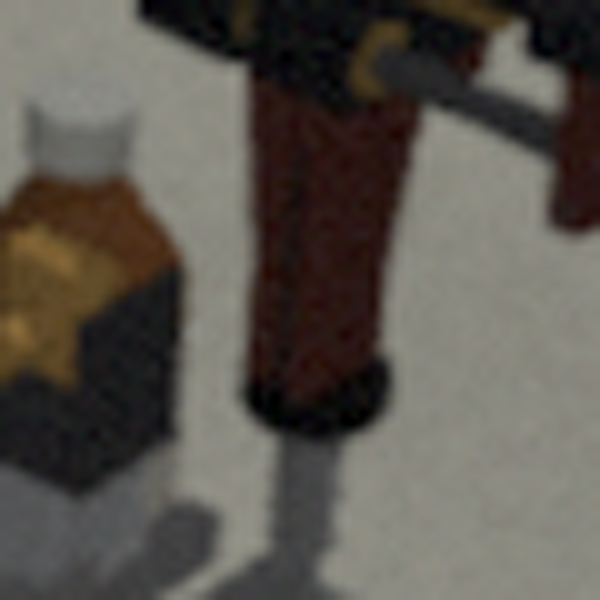

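The plunger is at its stop: 19.5 N, and the head has dropped visibly. The reading there is z = 0.101 against a true 0.136, so true z is the reading plus 0.035. Next I'll retract and move above the post with open jaws.

Request:
{"api": "apply_moves", "payload": {
  "targets": [
    {"grip": 0, "translation": [0, 0, -0.025], "roll": 0},
    {"grip": 0, "translation": [0, 0, -0.06], "roll": 0},
    {"grip": 30, "translation": [0, 0, -0.1], "roll": 0},
    {"grip": 60, "translation": [0, 0, -0.135], "roll": 0},
    {"grip": 100, "translation": [0.02, 0.005, -0.155], "roll": 0},
    {"grip": 100, "translation": [0.05, 0.011, -0.155], "roll": 0},
    {"grip": 100, "translation": [0.08, 0.018, -0.155], "roll": 0},
    {"grip": 100, "translation": [0.11, 0.025, -0.155], "roll": 0},
    {"grip": 100, "translation": [0.125, 0.03, -0.155], "roll": 0},
    {"grip": 100, "translation": [0.125, 0.03, -0.155], "roll": 0}
  ]
}}

```text
clock: 8.98
tool_pos: [0.623, 0.0344, 0.2501]
eef_rot: [-2.216, -2.224, 0.002]
wrist_force: [-0.2, -0.7, 0.6]
width: 0.0504
```

```bash
python3 - <<'E'
from h import *
import pickle
s=bot.sense(); t=s["tool_pos"]; print(s["clock"],t,s["wrist_force"],d2t([.6235,.0465,.151]))
p=bot.camera_params("wrist"); im=bot.capture("wrist"); cv2.imwrite("pics/w8.png",im); pickle.dump(p,open("w8.pkl","wb"))
a=bot.capture("side")[100:280,250:450]; cv2.imwrite("pics/d8.png",cv2.resize(a,(667,600),interpolation=cv2.INTER_CUBIC))
print(proj("side",t))
E
```

```text
8.9833 [0.62301573 0.03443504 0.25010091] [-0.16764531 -0.6762767   0.55112502] (array([0.012 , 0.0007, 0.0991]), 'xang', np.float64(1.5748))
[[307.67730605 164.73624902]]
```

View pics/w8.png

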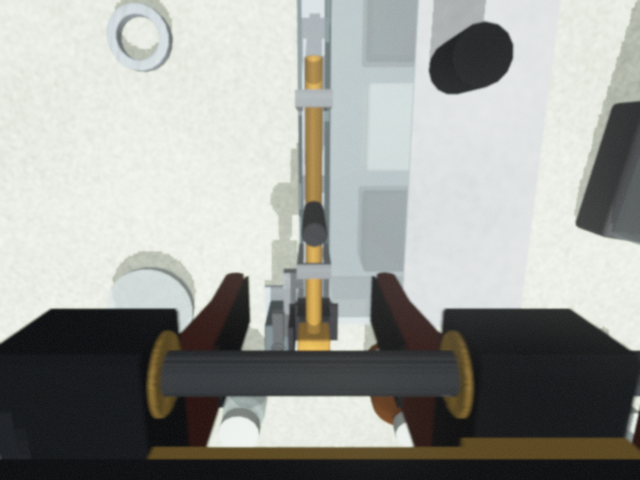

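View pics/d8.png

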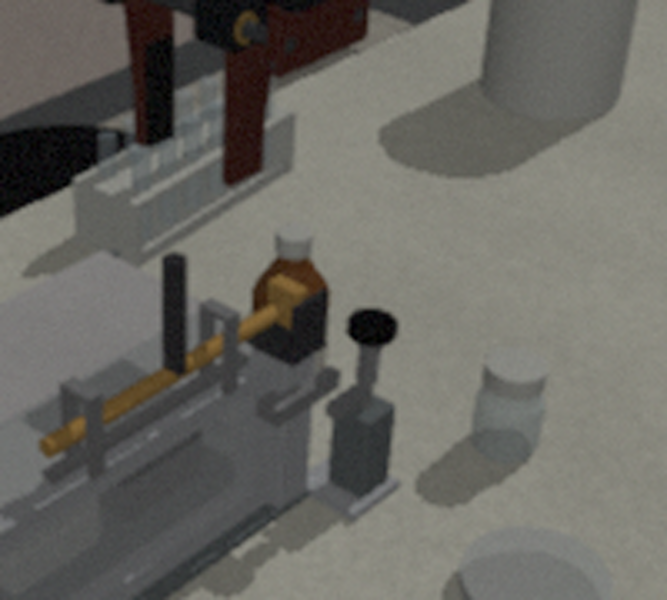

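```bash
python3 - <<'E'
from h import *
import pickle
p=pickle.load(open("w8.pkl","rb"))
for dz in (0,.035):
    q=dict(p); q["world_from_camera"]=p["world_from_camera"].copy(); q["world_from_camera"][2,3]+=dz
    print(dz,atz("wrist",(315,231),.23,q),atz("wrist",(314,58),.16,q), proj("wrist",[.6235,.047,.23],q),proj("wrist",[.6235,.047,.154],q))
im=cv2.imread("pics/w8.png")[180:300,230:400]; cv2.imwrite("pics/w8c.png",cv2.resize(im,(680,480),interpolation=cv2.INTER_CUBIC))
E
```

```text
0 [0.62507956 0.0517313  0.23      ] [0.62448283 0.14758965 0.16      ] [[311.95921122 239.67343892]] [[311.64251978 212.70302396]]
0.035 [0.62548347 0.04345706 0.23      ] [0.62471532 0.15303389 0.16      ] [[311.79088199 225.33800518]] [[311.54401824 204.31433056]]
```

View pics/w8c.png

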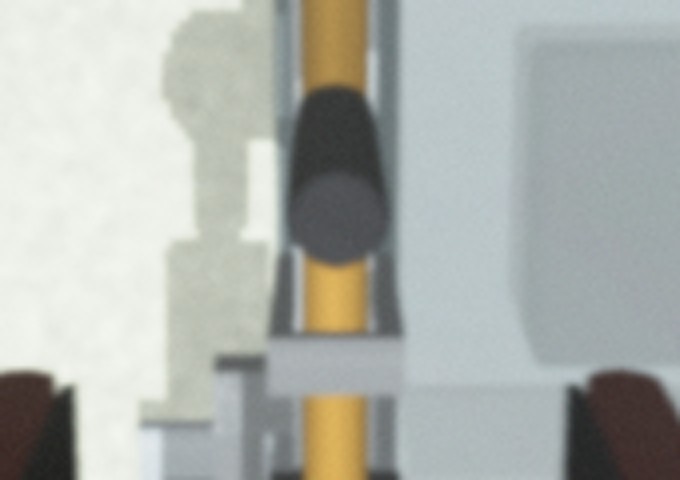

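The post top is at about (314,234), centred between the open fingers, and the plunger has stayed down in the side view. Now I'll centre on the post and descend.

Request:
{"api": "apply_moves", "payload": {
  "targets": [
    {"grip": 100, "translation": [0.01, 0.001, 0], "roll": 0},
    {"grip": 100, "translation": [0.015, 0.001, 0.005], "roll": 0},
    {"grip": 100, "translation": [0.015, 0.001, 0.02], "roll": 0},
    {"grip": 100, "translation": [0.015, 0.001, 0.035], "roll": 0},
    {"grip": 100, "translation": [0.015, 0.001, 0.05], "roll": 0},
    {"grip": 100, "translation": [0.015, 0.001, 0.065], "roll": 0},
    {"grip": 100, "translation": [0.015, 0.001, 0.08], "roll": 0},
    {"grip": 100, "translation": [0.015, 0.001, 0.092], "roll": 0},
    {"grip": 100, "translation": [0.015, 0.001, 0.1], "roll": 0},
    {"grip": 100, "translation": [0.015, 0.001, 0.1], "roll": 0}
  ]
}}

```text
clock: 9.92
tool_pos: [0.6227, 0.0461, 0.1494]
eef_rot: [-2.22, -2.219, 0.004]
wrist_force: [0.1, -0.3, -0.0]
width: 0.0881
```

```bash
python3 - <<'E'
from h import *
s=bot.sense(); t=s["tool_pos"]; print(s["clock"],t,s["wrist_force"],s["width"])
im=bot.capture("wrist"); cv2.imwrite("pics/w9.png",im)
a=bot.capture("side")[120:240,250:390]; cv2.imwrite("pics/d9.png",cv2.resize(a,(700,600),interpolation=cv2.INTER_CUBIC))
E
```

```text
9.9167 [0.62265936 0.04607986 0.14936082] [ 0.0692323  -0.26035409 -0.02226941] 0.08809958234637477
```

View pics/w9.png

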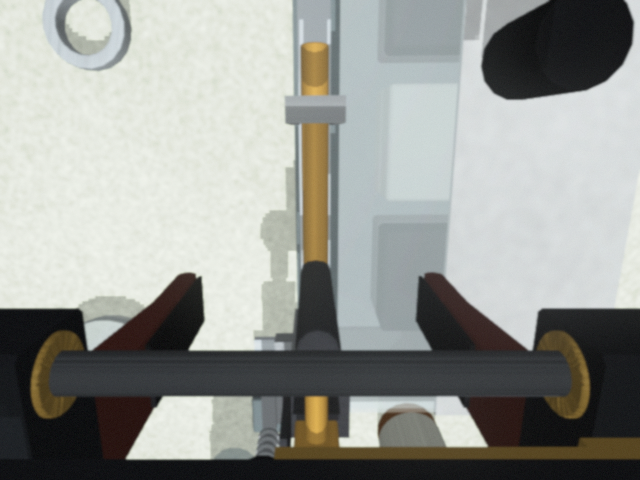

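View pics/d9.png

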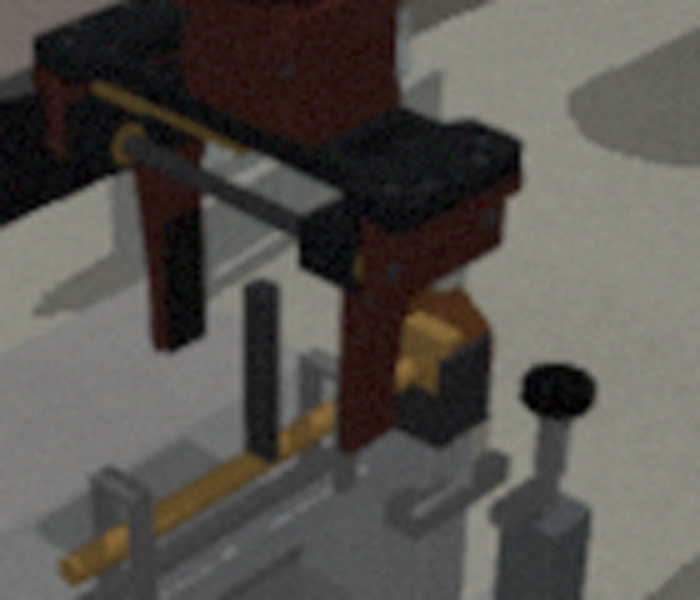

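The fingers straddle the post. By both views the post sits about 3 mm to +y and 2–3 mm to +x of the jaw centre. I'll correct that and close.

Request:
{"api": "apply_moves", "payload": {
  "squeeze": 35,
  "targets": [
    {"grip": 100, "translation": [0.003, 0.002, 0], "roll": 0},
    {"grip": 100, "translation": [0.003, 0.002, 0], "roll": 0},
    {"grip": 50, "translation": [0.003, 0.002, 0], "roll": 0},
    {"grip": 0, "translation": [0.003, 0.002, 0], "roll": 0},
    {"grip": 0, "translation": [0.003, 0.002, 0], "roll": 0},
    {"grip": 0, "translation": [0.003, 0.002, 0], "roll": 0},
    {"grip": 0, "translation": [0.003, 0.002, 0], "roll": 0},
    {"grip": 0, "translation": [0.003, 0.002, 0], "roll": 0},
    {"grip": 0, "translation": [0.003, 0.002, 0], "roll": 0},
    {"grip": 0, "translation": [0.003, 0.002, 0], "roll": 0}
  ]
}}

```text
clock: 10.85
tool_pos: [0.6256, 0.0494, 0.1518]
eef_rot: [-2.221, -2.221, 0.0]
wrist_force: [-0.1, -0.3, -0.5]
width: 0.0377
```

```bash
python3 - <<'E'
from h import *
s=bot.sense(); t=s["tool_pos"]; print(s["clock"],t,s["wrist_force"],s["torque"],s["width"])
im=bot.capture("wrist"); cv2.imwrite("pics/w10.png",im)
a=bot.capture("side")[120:240,250:390]; cv2.imwrite("pics/d10.png",cv2.resize(a,(700,600),interpolation=cv2.INTER_CUBIC))
E
```

```text
10.85 [0.62558522 0.04942056 0.15181722] [-0.14131763 -0.2694051  -0.49268789] [-0.08154306 -0.02858753 -0.03313795] 0.037747715901701985
```

View pics/w10.png

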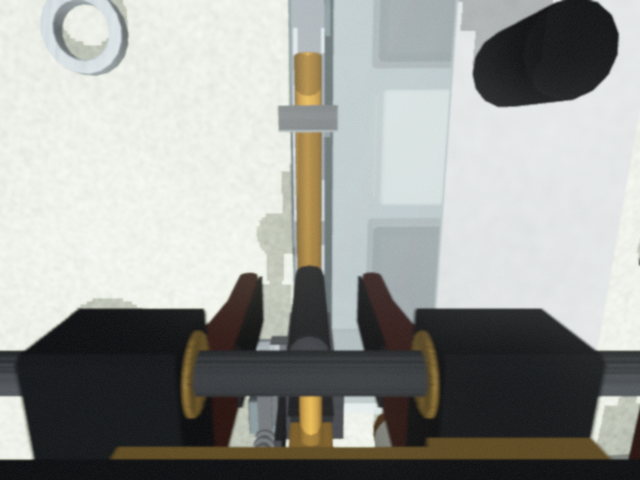

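View pics/d10.png

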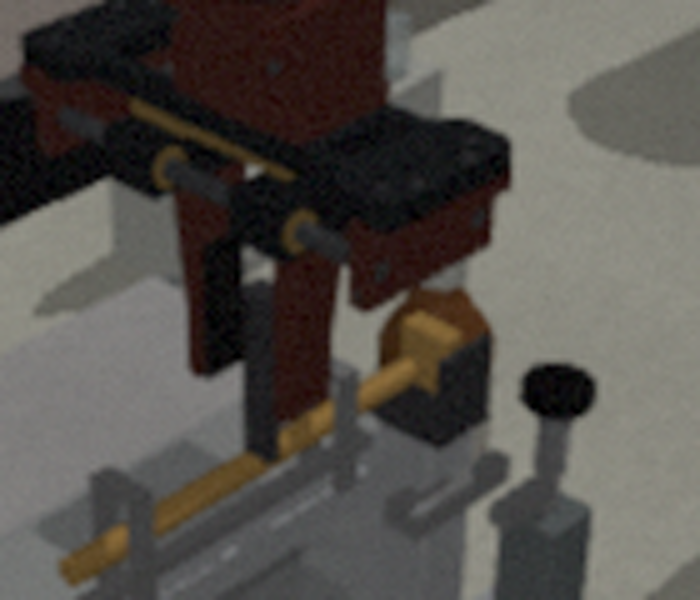

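The post is now centred at column 310 between fingertips at 262 and 358. Finishing the close.

Request:
{"api": "apply_moves", "payload": {
  "targets": [
    {"grip": 0, "translation": [0, 0, 0], "roll": 0},
    {"grip": 0, "translation": [0, 0, 0], "roll": 0},
    {"grip": 0, "translation": [0, 0, 0], "roll": 0},
    {"grip": 0, "translation": [0, 0, 0], "roll": 0},
    {"grip": 0, "translation": [0, 0, 0], "roll": 0},
    {"grip": 0, "translation": [0, 0, 0], "roll": 0},
    {"grip": 0, "translation": [0, 0, 0], "roll": 0},
    {"grip": 0, "translation": [0, 0, 0], "roll": 0},
    {"grip": 0, "translation": [0, 0, 0], "roll": 0},
    {"grip": 0, "translation": [0, 0, 0], "roll": 0}
  ]
}}

```text
clock: 11.78
tool_pos: [0.6253, 0.0495, 0.1518]
eef_rot: [-2.221, -2.221, 0.001]
wrist_force: [-4.9, -0.2, 1.4]
width: 0.0134
```

It's gripped at a width of 13.4 mm. Lifting 11 mm.

Request:
{"api": "apply_moves", "payload": {
  "targets": [
    {"grip": 0, "translation": [0, 0, -0.001], "roll": 0},
    {"grip": 0, "translation": [0, 0, -0.003], "roll": 0},
    {"grip": 0, "translation": [0, 0, -0.005], "roll": 0},
    {"grip": 0, "translation": [0, 0, -0.007], "roll": 0},
    {"grip": 0, "translation": [0, 0, -0.009], "roll": 0},
    {"grip": 0, "translation": [0, 0, -0.01], "roll": 0},
    {"grip": 0, "translation": [0, 0, -0.011], "roll": 0},
    {"grip": 0, "translation": [0, 0, -0.011], "roll": 0},
    {"grip": 0, "translation": [0, 0, -0.011], "roll": 0},
    {"grip": 0, "translation": [0, 0, -0.011], "roll": 0}
  ]
}}

```text
clock: 12.62
tool_pos: [0.6253, 0.0494, 0.163]
eef_rot: [-2.221, -2.221, 0.001]
wrist_force: [-5.3, 0.3, -2.0]
width: 0.0134
```

```bash
python3 - <<'E'
from h import *
s=bot.sense(); t=s["tool_pos"]; print(s["clock"],t,s["wrist_force"],s["torque"],s["width"])
a=bot.capture("side")[120:240,250:390]; cv2.imwrite("pics/d11.png",cv2.resize(a,(700,600),interpolation=cv2.INTER_CUBIC))
E
```

```text
12.6167 [0.62528988 0.0494095  0.16299764] [-5.29157392  0.31056686 -1.99317632] [-0.0858519   0.77610418 -0.02108554] 0.01344581188470792
```

View pics/d11.png

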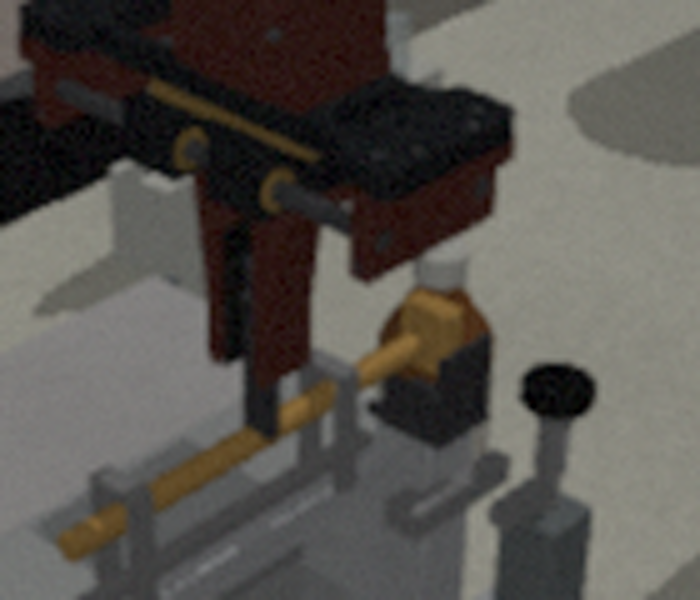

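The rod and nose block have risen about 10 mm. Drawing back 38 mm along tool +x (world +y).

Request:
{"api": "apply_moves", "payload": {
  "targets": [
    {"grip": 0, "translation": [0.004, 0, 0], "roll": 0},
    {"grip": 0, "translation": [0.009, 0, 0], "roll": 0},
    {"grip": 0, "translation": [0.014, 0, 0], "roll": 0},
    {"grip": 0, "translation": [0.019, 0, 0], "roll": 0},
    {"grip": 0, "translation": [0.024, 0, 0], "roll": 0},
    {"grip": 0, "translation": [0.029, 0, 0], "roll": 0},
    {"grip": 0, "translation": [0.034, 0, 0], "roll": 0},
    {"grip": 0, "translation": [0.038, 0, 0], "roll": 0},
    {"grip": 0, "translation": [0.038, 0, 0], "roll": 0},
    {"grip": 0, "translation": [0.038, 0, 0], "roll": 0}
  ]
}}

```text
clock: 13.5
tool_pos: [0.625, 0.0882, 0.1629]
eef_rot: [-2.219, -2.221, 0.001]
wrist_force: [-5.9, 1.1, -2.4]
width: 0.0133
```

```bash
python3 - <<'E'
from h import *
s=bot.sense(); t=s["tool_pos"]; print(s["clock"],t,s["wrist_force"],s["torque"],s["width"])
a=bot.capture("side")[120:240,230:390]; cv2.imwrite("pics/d12.png",cv2.resize(a,(800,600),interpolation=cv2.INTER_CUBIC))
# gate arc plan
H=np.array([.622,.251]); p0=t[:2]
for th in (.1,.2,.3,.36,.4):
    c,n=np.cos(-th),np.sin(-th); v=p0-H; print(th,(np.array([c*v[0]-n*v[1],n*v[0]+c*v[1]])+H-p0).round(4))
E
```

```text
13.5 [0.62499692 0.08817921 0.16287031] [-5.919025    1.14061905 -2.4024915 ] [ 0.14259202  0.84490426 -0.07103845] 0.013285164215035018
0.1 [-0.0163  0.0005]
0.2 [-0.0324  0.0027]
0.3 [-0.0483  0.0064]
0.36 [-0.0575  0.0094]
0.4 [-0.0636  0.0117]
```

View pics/d12.png

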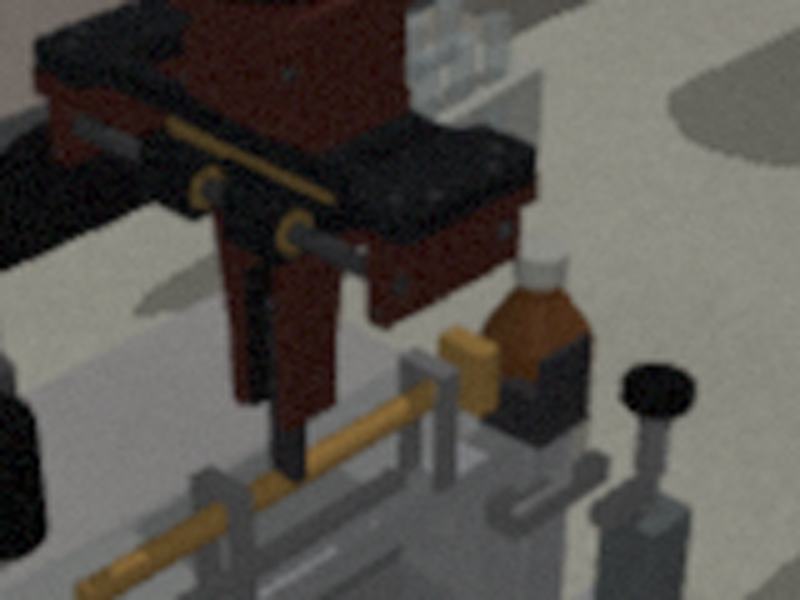

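The nose block is clear of the keeper and next to the guide. Now I'll pull the gate along its arc, rolling with it; first half first.

Request:
{"api": "apply_moves", "payload": {
  "targets": [
    {"grip": 0, "translation": [0, -0.003, 0], "roll": 0.02},
    {"grip": 0, "translation": [0, -0.006, 0], "roll": 0.04},
    {"grip": 0, "translation": [0, -0.01, 0], "roll": 0.06},
    {"grip": 0, "translation": [0.0005, -0.014, 0], "roll": 0.085},
    {"grip": 0, "translation": [0.001, -0.018, 0], "roll": 0.11},
    {"grip": 0, "translation": [0.0015, -0.022, 0], "roll": 0.135},
    {"grip": 0, "translation": [0.002, -0.026, 0], "roll": 0.16},
    {"grip": 0, "translation": [0.0022, -0.029, 0], "roll": 0.18},
    {"grip": 0, "translation": [0.0022, -0.029, 0], "roll": 0.18},
    {"grip": 0, "translation": [0.0022, -0.029, 0], "roll": 0.18}
  ]
}}

```text
clock: 14.38
tool_pos: [0.5969, 0.0896, 0.1633]
eef_rot: [2.411, 2.012, 0.002]
wrist_force: [2.3, 0.6, -2.8]
width: 0.0135
```

```bash
python3 - <<'E'
from h import *
s=bot.sense(); t=s["tool_pos"]; print(s["clock"],t,s["wrist_force"],s["torque"],s["width"])
a=bot.capture("side")[120:300,180:390]; cv2.imwrite("pics/d13.png",cv2.resize(a,(700,600),interpolation=cv2.INTER_CUBIC))
# continue to x .568
H=np.array([.622,.251]); p0=np.array([.625,.0882])
for th in (.36,.38):
    c,n=np.cos(-th),np.sin(-th); v=p0-H; q=np.array([c*v[0]-n*v[1],n*v[0]+c*v[1]])+H; print(q,d2t([*q,t[2]]))
E
```

```text
14.3833 [0.59689594 0.0895854  0.16327169] [ 2.2899661   0.61858494 -2.79058111] [ 0.08420805 -0.24836435  0.02296746] 0.013484165457780315
[0.56745745 0.09757917] (array([ 0.0026, -0.0305, -0.0001]), 'xang', np.float64(1.3909))
[0.56440014 0.09870064] (array([ 0.0032, -0.0337, -0.0001]), 'xang', np.float64(1.3909))
```

View pics/d13.png

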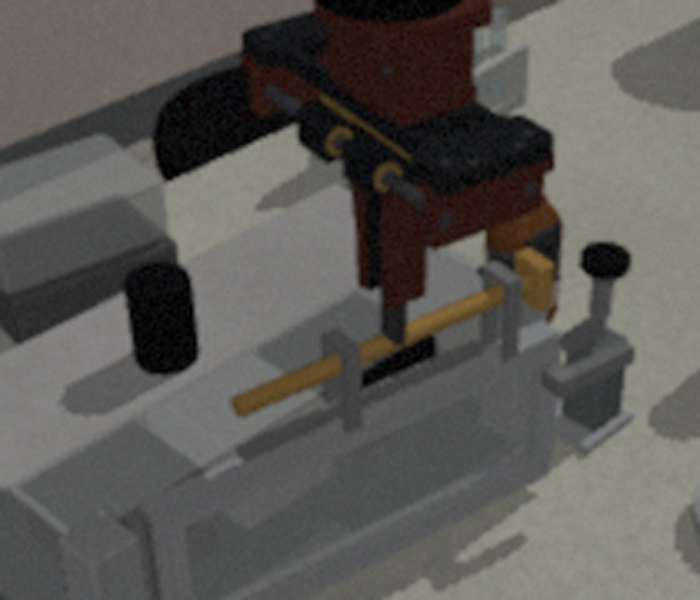

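The gate is opening; its spring pulls with about 2.3 N. Doing the second half.

Request:
{"api": "apply_moves", "payload": {
  "targets": [
    {"grip": 0, "translation": [0, -0.003, 0], "roll": 0.02},
    {"grip": 0, "translation": [0, -0.006, 0], "roll": 0.04},
    {"grip": 0, "translation": [0.0005, -0.01, 0], "roll": 0.06},
    {"grip": 0, "translation": [0.001, -0.014, 0], "roll": 0.085},
    {"grip": 0, "translation": [0.001, -0.018, 0], "roll": 0.11},
    {"grip": 0, "translation": [0.0015, -0.022, 0], "roll": 0.135},
    {"grip": 0, "translation": [0.002, -0.026, 0], "roll": 0.16},
    {"grip": 0, "translation": [0.0025, -0.03, 0], "roll": 0.18},
    {"grip": 0, "translation": [0.003, -0.032, 0], "roll": 0.19},
    {"grip": 0, "translation": [0.003, -0.032, 0], "roll": 0.19}
  ]
}}

```text
clock: 15.27
tool_pos: [0.5652, 0.0982, 0.163]
eef_rot: [2.593, 1.774, -0.001]
wrist_force: [1.8, -0.5, -3.4]
width: 0.0135
```

Request:
{"api": "apply_moves", "payload": {
  "targets": [
    {"grip": 0, "translation": [0, 0, 0], "roll": 0},
    {"grip": 0, "translation": [0, 0, 0], "roll": 0},
    {"grip": 0, "translation": [0, 0, 0], "roll": 0},
    {"grip": 0, "translation": [0, 0, 0], "roll": 0},
    {"grip": 0, "translation": [0, 0, 0], "roll": 0},
    {"grip": 0, "translation": [0, 0, 0], "roll": 0},
    {"grip": 0, "translation": [0, 0, 0], "roll": 0},
    {"grip": 0, "translation": [0, 0, 0], "roll": 0},
    {"grip": 0, "translation": [0, 0, 0], "roll": 0},
    {"grip": 0, "translation": [0, 0, 0], "roll": 0}
  ]
}}

```text
clock: 16.1
tool_pos: [0.5657, 0.0982, 0.1628]
eef_rot: [2.592, 1.775, -0.0]
wrist_force: [2.2, -2.4, -2.0]
width: 0.0133
```

```bash
python3 - <<'E'
from h import *
s=bot.sense(); t=s["tool_pos"]; print(s["clock"],t,s["wrist_force"],s["torque"],s["width"])
a=bot.capture("side")[120:300,180:390]; cv2.imwrite("pics/d14.png",cv2.resize(a,(700,600),interpolation=cv2.INTER_CUBIC))
a=bot.capture("scene")[180:380,230:480]; cv2.imwrite("pics/s14.png",cv2.resize(a,(750,600),interpolation=cv2.INTER_CUBIC))
S=[.6238,.0915,.0137]
H=store2w(S,(0,.16,.125))[0]
for th in (.25,.3,.36,.42):
    e=H+.28*np.array([-np.sin(th-S[2]),-np.cos(th-S[2]),0]); u=proj("side",e)[0]; v=proj("scene",e)[0]
    print(th,((u-[180,120])*3.333).round(),((v-[230,180])*3).round())
d=t[:2]-H[:2]; print("angle est",np.arctan2(-d[0],-d[1])+S[2],"r",np.hypot(*d))
E
```

```text
16.1 [0.565653   0.09821543 0.16280906] [ 2.17235227 -2.44084098 -2.01289765] [-0.46282823 -0.46651061 -0.04515411] 0.013310440159585714
0.25 [571. 342.] [230. 235.]
0.3 [585. 355.] [221. 221.]
0.36 [601. 370.] [211. 205.]
0.42 [616. 387.] [203. 188.]
angle est 0.363742107620987 r 0.1631641065518182
```

View pics/d14.png

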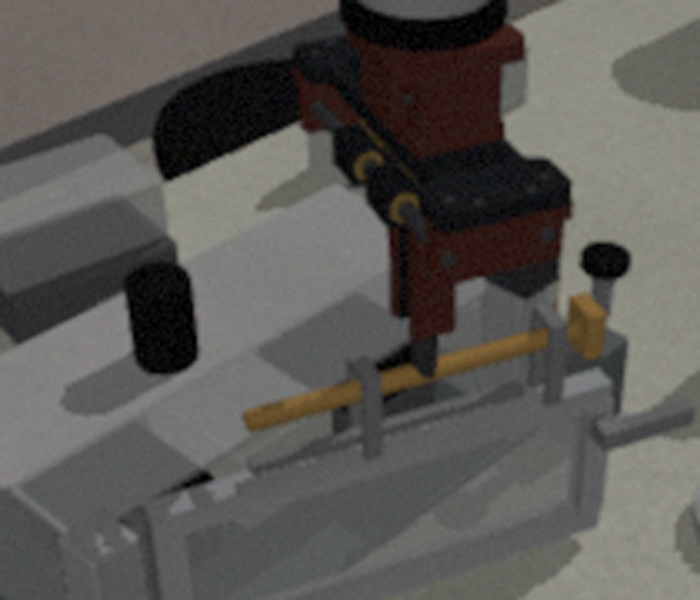

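View pics/s14.png

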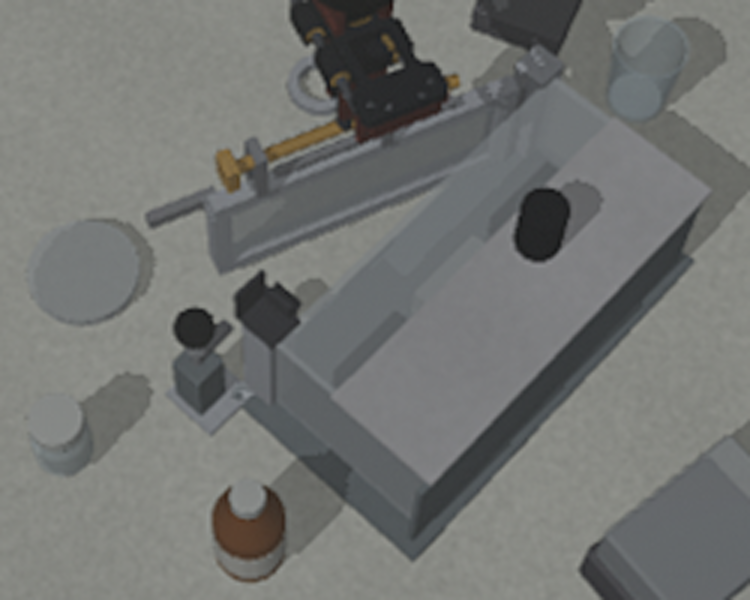

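The gate edge is at about (603,378) in the side view and (210,200) in the scene view. The 0.36 rad prediction is (601,370) and (211,205). The plunger is down, the bolt is drawn back and no bystander has moved, so I'm handing in.

```bash
python3 - <<'E'
from workcell import bot
print(bot.hand_in()); s=bot.sense(); print(s["clock"],s["tool_pos"],s["width"],s["wrist_force"])
E
```

```text
the job is handed in; nothing more can be done
None
the job is handed in; nothing more can be done
```

I pressed the plunger to its stop, lifted the bolt about 11 mm over the lip, and drew it back about 38 mm. I then pulled the gate open along its arc and handed in at about 16.2 s with the post still gripped.

**Last checks:**
- **Gate:** about 0.36–0.37 rad from both camera views and the tool position, roughly 10 cm at the free edge. The tool moved only 0.5 mm over the last 0.83 s.
- **Grip:** 35 N squeeze was set, and the fingers stopped on the post at 13.3 mm for its nominal 14 mm.
- **Plunger:** its head appeared about 14 mm lower in the side view right after pressing, and still looked down in the last pictures.
- **Bystanders:** all those visible in the last pictures stood where they were. The slide box and petri dish, the latter seen only in the overhead view, were not measured closely.

**One disagreement:** the reported tool height was about 35 mm lower than the fingertips really were, measured at the plunger's stop (reading 0.101 against a true 0.136). The wrist camera suggested a smaller offset, about 18–26 mm. I found the true height by touching the plunger, then used the 35 mm offset to set the grip height on the post. I did not find the cause.

The hand-in returned no verdict.

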